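Flip the tackle box open and push its tray home

TASK

The yellow tackle box's lid is leaning half shut over its lifted tray. Flip the lid up and over with a fingertip under its front tab until it falls back and stays open by itself, then press the grey tray fully down into the box with the fingertips. Work gently, pinching and lifting nothing, keep the box about where it stands, leave the things around it alone, and finish with the hand clear.

Things in the scene. Friction and masses are not known exactly. Their poses are not given: they have to be found in the camera images.
- tackle_box: yellow open-topped plastic box, loose on the bench, about 1.3 kg with lid and tray: 150 deep (its x), 260 wide (its y), 110 high, walls 4. Origin: centre of its underside. Its +x axis points from the front (robot side) to the hinge side, +y to the left, +z up
- lid (a joint): how far the lid has been swung open, in rad: 0 is the start, where it leans on the lifted tray with its front edge raised 0.70 rad (40 degrees) above flat (it cannot go lower); 0.87 is upright; beyond that it falls by its own weight to its stop at 1.25. Free-swinging, 120 to 210 g, it falls back to 0 if let go before upright. It turns about the box's y axis along the far top edge
- lid_hinge (a point): point on the hinge line, mid-width: 75 behind the box's centre (its +x), 110 above the bench; fixed to the lid
- lid_tab (a point): middle of the front edge of the lid's finger tab, at its underside, 175 from the hinge line. The lid is a yellow plate 5 thick, 150 by 260 mm; the tab is 80 wide, 6 thick and stands 25 proud of the lid's front edge, with free space in front of it and, at the start, some 50 of free height between it and the lifted tray
- tray (a joint): height of the tray above home in m: 0 is fully down, 0.062 the top of its travel, 0.048 to 0.062 at the start. It slides straight up and down, stays where it is left (friction about 3 N) and meets a hard stop at 0
- tray_top (a point): centre of the tray's flat top; the grey tray is 72 deep (box x), 220 wide (box y), 30 high, in the front half of the box, its centre 33 in front of the box's centre. Its middle is a closed flat-topped compartment, 66 by 80 (box y), which is where to press. The top is 100 above the bench when the tray is home, 10 below the box's rim
- lure_long: painted balsa lure lying on its side along its x, 95 long, 20 thick, a bystander. Origin: underside centre
- lure_mid: painted balsa lure, 75 long, 22 thick, a bystander. Origin: underside centre
- lure_fat: painted balsa lure, 60 long, 28 thick, a bystander. Origin: underside centre
- clipper: white plastic line clipper, 65 by 16 by 12, a bystander. Origin: underside centre
- reel: grey aluminium reel lying on its side, 60 across, 68 high with its crank knob, foot reaching 53 along its +x, a bystander. Origin: underside centre
- shot_jar: clear plastic jar 44 across and 50 high, a bystander. Origin: underside centre
- float: cork float, 36 across and 52 high, standing, a bystander. Origin: underside centre

How it is judged:
By the outcome, as a careful person would: the job done as asked, in the order asked, and still so for the second after the job is handed in, with the robot touching nothing.
It also fails if it takes over 45 s, if anything falls off the work surface, if the arm or the gripper's body presses on something with over 40 N, if the wrist force passes 120 N, or if a joint passes its speed limit or range.

ROBOT

A 6-joint arm with a two-finger parallel gripper is mounted at the origin on the work surface. World frame = base frame: x ahead of the robot, y to its left, z up, the work surface at z = 0. Lengths are in m, angles in degrees, forces in N, time in s.
With the tool pointing down it reaches from about 0.375 to 0.9 m from the base axis. Payload 3.1 kg.
Tool frame: the origin (TCP) lies at the very end of the fingers, on their centre line; the grasp point (between the pads) lies 19 mm behind it (grip_point_offset is the distance from the TCP to the grasp point, in m); y points along the fingers, x is the direction in which the jaws open and shut, and the axes are right-handed (so a half turn about y gives the same grasp; the last joint's range is limited). The gripper opens to 87 mm and grips with 3 to 60 N. Pads are 19 mm wide; open, the fingers measure 117 mm over their backs; the gripper's body (75 mm by 190 mm) begins 51 mm behind the grasp point.
Start: joints at [-78.868, 30.224, 82.088, -0, 67.689, -10.227], TCP at [0.228, -0.582, 0.223] pointing down, gripper open.
Joint ranges: [-176.69, 176.69], [-43.24, 126.21], [12.49, 139.97], [-82, 262], [0, 151.66], [-163.58, 163.58]. Speed limits (degrees/s): [159.86, 159.86, 180, 180, 180, 180].

INTERFACE

Orientations are given as a 3x3 rotation matrix whose columns are the frame's x, y, z axes.
In Python, from rig import * gives the robot as it stands.
- The arm moves only by the tool send_rows, never from a script. Its argument "moves" is text: rows parted by semicolons, each of 5 numbers parted by spaces: the finger opening in mm, from 0 to 87, then the shift along the tool's x, y, z in mm, then the turn about the tool's y in degrees. In form: fingers dx dy dz yaw; .... A call has 1 to 20 rows; each row shifts and turns the commanded pose from where the row before left it, along the tool's axes as they then stand; what a row does not reach is not made up. A row lasts 1/12 s, in which the tool goes at most 41.7 mm and 7.16 degrees, less where a joint would pass 70% of its speed; a pose out of reach is approached as far as the arm can. A call is refused whole if a number of a shift passes 41.7 or a number of a turn 7.16, either way. A call with a gripper value outside its range is refused whole. The fingers move at their own pace and stop on an object; the grip force is fixed at half the most. Time passes only in rows, so rows that do not move let the fingers close. It gives the time, the measured TCP pose, the force and the opening at its end, in the units of the state.
- read_state(): the state, without advancing time (a new reading comes with each control period).
- capture(name): name is "side" or "top" or "wrist"; returns a dict with "image" (420x560x3 uint8, blue, green, red), "z_map" (420x560 float32, m along the optical axis (not along the pixel's ray), 0 where there is no reading), "mtx" (3x3 intrinsics, pixels), "origin" and "rotation" of the camera in the world; the wrist camera has in their place "tool_from_camera" (4x4, takes a point from camera to tool coordinates, whose origin is the TCP and whose axes are the tool frame's). Camera axes: x right, y up, looking along -z (the intrinsics and any distortion apply to the point x, -y, -z); pixel columns grow to the right and rows downward; lengths in m; the calibration is good to about 2 mm. A picture is of the moment at which its call begins: read the wrist's pose just before it.
- hand_in(): hands the job in, once; it reports no verdict.
Trained networks look in a picture, given as the dict that the camera call returned (one of the last four; its "shot" number tells which), for a name from the list of things; names that differ only in an ending like _2 or _b are one class to them, and where a whole thing is asked for, a point or a joint stands for the part that bears it (a point fixed in the world has none). Each returns a list of dicts, best first, with "p" (0 to 1); they miss things now and then, are a little off and sometimes report something else, mostly with a low value. They report only what shows in the picture. A call takes as long as a camera call.
- search_frame(picture, name): "bbox" ([left, top, right, bottom] in pixels, round what is visible of it).
- masks_of(picture, name): "region" (420x560 bool, what is visible of it) and "bbox" ([left, top, right, bottom] in pixels, round what is visible of it).
- mark_of(picture, name): "pixel" ([row, column] in pixels: a listed point, or the origin of a listed thing).
The state is a dict: "time_s": time; "joint_positions": joint angles; "qvel": joint speeds; "tau": joint torques, N m; "position": TCP position; "tcp_rot": TCP orientation; "force": force on the tool from outside, world axes, zero at the start; "moment": the same for the moment, N m; "opening": opening from 0.0 (shut) to 1.0 (fully open).
Only numpy, scipy, OpenCV 4.12 (cv2) and the standard library are available. Lean on these libraries where they do the work, as an engineer would, in place of code of your own. Each camera call takes 0.05 s, during which the arm holds its last target. There are 200 camera calls.

## Working session

There is one attempt and no reset: what is moved stays moved. The work goes in short steps, Python scripts to look and compute and a tool call to move; the robot and the scene stay as the last step left them, time stands still between calls to the robot, and variables do not carry over. Pictures are saved under pics/ and viewed, about 8 in all and at most 12, crops included, and the job is handed in when it is done.

Besides the shell and the picture viewer there is one more tool, called after "Call:" as name(argument=value, ...), one argument or row to a line, values as JSON. send_rows: Moves the arm, as the interface text tells. Its arguments: {"type":"object","properties":{"moves":{"type":"string"}},"required":["moves"]}

```bash
mkdir -p pics; cat > h.py <<'E'
from rig import *
import numpy as np, cv2
def world(p,r,c,z=None):
    m=p["mtx"]; d=p["z_map"][int(r),int(c)] if z is None else z
    x=np.array([(c-m[0,2])/m[0,0]*d, -(r-m[1,2])/m[1,1]*d, -d])
    return np.array(p["rotation"])@x+np.array(p["origin"])
def cloud(p,mask):
    r,c=np.where(mask&(p["z_map"]>0)); d=p["z_map"][r,c]; m=p["mtx"]
    x=np.stack([(c-m[0,2])/m[0,0]*d, -(r-m[1,2])/m[1,1]*d, -d])
    return (np.array(p["rotation"])@x).T+np.array(p["origin"])
E
python3 - <<'E'
from h import *
s=read_state(); print(s["position"],np.round(s["tcp_rot"],3),s["force"],s["time_s"])
ims=[]
for n in("side","top"):
    p=capture(n); ims.append(p["image"]); print(n,np.round(p["origin"],3),np.round(p["rotation"],2).tolist())
    for k in("tackle_box","lid_hinge","lid_tab","tray_top"):
        for q in mark_of(p,k)[:1]:
            r,c=q["pixel"]; print(k,q["p"],r,c,np.round(world(p,r,c),3))
    for k in("lure_long","lure_mid","lure_fat","clipper","reel","shot_jar","float"):
        for q in masks_of(p,k)[:1]:
            cl=cloud(p,q["region"]); print(k,round(q["p"],2),q["bbox"],np.round(np.median(cl,0),3) if len(cl) else None)
    np.savez(n+".npz",**{a:np.array(b) for a,b in p.items() if a!="shot"})
cv2.imwrite("pics/a.png",cv2.resize(np.vstack(ims),None,fx=.714,fy=.714)); cv2.imwrite("pics/side.png",ims[0]); cv2.imwrite("pics/top.png",ims[1])
E
```

```text
[ 0.22752096 -0.58133653  0.22157482] [[ 0.364 -0.     0.931]
 [-0.931  0.002  0.364]
 [-0.002 -1.     0.   ]] [ 0.14839571 -0.59888573  0.24043395] 0.0
side [ 0.53  -0.577  0.939] [[1.0, 0.06, -0.03], [-0.06, 0.77, -0.64], [-0.02, 0.64, 0.77]]
tackle_box 0.86 300.8 289.5 [ 0.556 -0.193  0.179]
lid_hinge 0.96 285.2 322.7 [ 0.637 -0.128  0.118]
lid_tab 0.58 249.5 265.7 [ 0.507  0.06  -0.002]
tray_top 0.91 269.3 275.6 [ 0.531 -0.132  0.205]
lure_long 0.7 [206.5, 315.3, 243.7, 321.1] [ 0.402 -0.149  0.016]
lure_mid 0.74 [228.2, 250.0, 247.7, 258.3] [0.437 0.033 0.018]
lure_fat 0.47 [217.3, 278.2, 239.6, 285.1] [ 0.41  -0.053  0.022]
clipper 0.67 [234.7, 364.1, 267.6, 380.6] [ 0.461 -0.276  0.011]
shot_jar 0.67 [293.6, 370.9, 312.1, 391.7] [ 0.577 -0.313  0.049]
float 0.52 [342.6, 304.9, 353.3, 322.6] [ 0.698 -0.168  0.03 ]
top [0.362 0.094 1.125] [[0.05, 0.98, -0.2], [-1.0, 0.05, -0.01], [-0.0, 0.2, 0.98]]
tackle_box 0.66 212.8 361.2 [ 0.528 -0.068  0.224]
lid_hinge 0.64 175.5 372.5 [ 0.63  -0.108  0.134]
lid_tab 0.83 218.9 373.5 [ 0.517 -0.093  0.223]
tray_top 0.66 214.4 366.8 [ 0.525 -0.079  0.223]
lure_long 0.77 [371.5, 261.9, 380.6, 305.3] [ 0.399 -0.144  0.016]
lure_mid 0.48 [295.7, 248.1, 312.6, 276.5] [0.435 0.037 0.019]
lure_fat 0.53 [329.5, 268.8, 347.2, 289.6] [ 0.407 -0.047  0.022]
clipper 0.5 [418.5, 244.0, 438.1, 271.6] [ 0.456 -0.272  0.01 ]
reel 0.56 [269.1, 172.9, 301.1, 209.0] [0.601 0.092 0.04 ]
shot_jar 0.6 [436.7, 200.7, 454.3, 227.4] [ 0.573 -0.3    0.049]
float 0.57 [377.5, 155.1, 394.9, 170.0] [ 0.694 -0.156  0.033]
```

```bash
sleep 1
```

```text
(no output)
```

View pics/side.png

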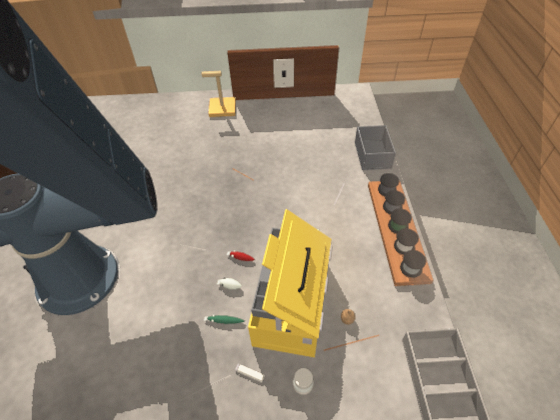

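View pics/top.png

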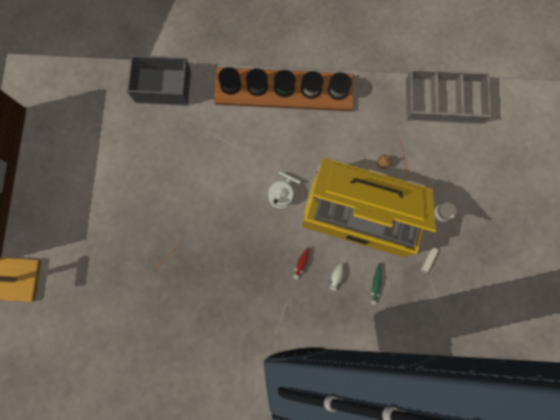

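Both views show the box at about yaw -19°. The lid is half open with its tab towards the robot (top image ~(373,218)), the lures are in front, the reel is to the left and the jar and float are to the right and behind. Next I'll fit the box pose from the depth.

```bash
python3 - <<'E'
from h import *
from scipy.optimize import least_squares
P=[]
for n in("side","top"):
    p=dict(np.load(n+".npz")); hsv=cv2.cvtColor(p["image"],cv2.COLOR_BGR2HSV)
    y=(hsv[...,0]>18)&(hsv[...,0]<35)&(hsv[...,1]>130)&(hsv[...,2]>60)
    y=cv2.erode(y.astype(np.uint8),np.ones((2,2)))>0
    c=cloud(p,y); c=c[(abs(c[:,0]-.55)<.2)&(abs(c[:,1]+.09)<.22)&(c[:,2]>.02)&(c[:,2]<.3)]
    P.append(c)
    # lid points: RANSAC plane
    rng=np.random.default_rng(0); best=None
    for _ in range(800):
        a=c[rng.choice(len(c),3,False)]; nn=np.cross(a[1]-a[0],a[2]-a[0]); nn/=np.linalg.norm(nn)+1e-12
        if nn[2]<0: nn=-nn
        if not .6<nn[2]<.9: continue
        k=abs((c-a[0])@nn)<.004
        if best is None or k.sum()>best.sum(): best=k
    l=c[best]; m=l.mean(0); nn=np.linalg.svd(l-m,full_matrices=False)[2][2]; nn*=np.sign(nn[2])
    yaw=np.arctan2(nn[1],nn[0]); print(n,len(c),len(l),"tilt",np.degrees(np.arccos(nn[2])),"yaw",np.degrees(yaw))
    for yw in (np.degrees(yaw),-19):
        u=np.array([np.cos(np.radians(yw)),np.sin(np.radians(yw)),0]);v=np.array([-u[1],u[0],0])
        a=l@u;b=l@v; print("  yaw",round(yw,1),"u",np.percentile(a,[0.5,2,98,99.5]).round(3),"v",np.percentile(b,[.5,2,50,98,99.5]).round(3),"z",np.percentile(l[:,2],[.5,2,98,99.5]).round(3))
    rect=cv2.minAreaRect(((l-m)@np.stack([np.cross(nn,[0,0,1])/np.linalg.norm(np.cross(nn,[0,0,1])),np.cross(nn,np.cross(nn,[0,0,1]))/np.linalg.norm(np.cross(nn,[0,0,1]))],1)).astype(np.float32)); print("  rect",rect)
    # front tab pts
    u=np.array([np.cos(yaw),np.sin(yaw),0]);v=np.array([-u[1],u[0],0]); a=l@u; t=l[a<np.percentile(a,3)]; print("  frontmost",t.mean(0).round(3),"v range",np.ptp(t@v).round(3))
E
```

```text
side 6666 5009 tilt 39.75592118004763 yaw -14.796275229974643
  yaw -14.8 u [0.523 0.528 0.65  0.653] v [-0.085 -0.082  0.025  0.16   0.166] z [0.116 0.118 0.222 0.226]
  yaw -19 u [0.519 0.523 0.65  0.654] v [-0.042 -0.038  0.067  0.203  0.21 ] z [0.116 0.118 0.222 0.226]
  rect ((-0.014029577374458313, -0.0015280842781066895), (0.25403666496276855, 0.17567244172096252), 0.29473620653152466)
  frontmost [ 0.519 -0.095  0.223] v range 0.076
top 5887 4430 tilt 39.37046926717281 yaw -13.578079112691261
  yaw -13.6 u [0.521 0.525 0.647 0.649] v [-0.094 -0.089  0.034  0.156  0.16 ] z [0.119 0.121 0.225 0.228]
  yaw -19 u [0.515 0.52  0.644 0.65 ] v [-0.038 -0.033  0.089  0.211  0.215] z [0.119 0.121 0.225 0.228]
  rect ((0.0021854639053344727, 0.0029357895255088806), (0.25883767008781433, 0.1738712042570114), 0.09497812390327454)
  frontmost [ 0.517 -0.091  0.226] v range 0.077
```

Call:
send_rows(
  moves="0 0 0 0 6;0 0 0 0 6;0 0 0 0 6;0 0 0 0 6;0 0 0 0 6;0 0 0 0 6;0 -30 0 15 0;0 -40 0 15 0;0 -40 0 15 0;0 -40 0 15 0;0 -40 0 10 0;0 -40 0 10 0;0 -40 0 5 0;0 -40 0 0 0;0 -40 0 0 0;0 -40 0 0 0;0 -40 0 0 0;0 -40 0 0 0;0 -40 0 0 0;0 -30 0 0 0",
)

```text
time_s: 2.87
position: [0.4446, -0.0808, 0.2228]
tcp_rot: [[-0.252, 0.0, 0.968], [-0.968, 0.001, -0.252], [-0.001, -1.0, 0.0]]
force: [0.3, -0.5, -0.4]
opening: 0.003
```

Call:
send_rows(
  moves="0 -30 0 0 0;0 -12 10 0 0;0 0 10 0 0;0 0 0 0 0",
)

```text
time_s: 3.2
position: [0.4542, -0.0415, 0.2014]
tcp_rot: [[-0.25, -0.003, 0.968], [-0.968, 0.001, -0.25], [-0.0, -1.0, -0.003]]
force: [-0.6, -0.4, -0.3]
opening: 0.004
```

```bash
cat >>h.py <<'E'
def st():
    s=read_state(); p=s["position"]; R=np.array(s["tcp_rot"]); print("t",round(s["time_s"],2),"u,v,z",np.round([p[0]*.968-p[1]*.25,p[0]*.25+p[1]*.968,p[2]],4),"zyaw",round(np.degrees(np.arctan2(R[1,2],R[0,2])),1),"F",np.round(s["force"],2),"op",s["opening"])
    return s
E
python3 - <<'E'
from h import *
s=st(); a=capture("side"); b=capture("wrist")
cv2.imwrite("pics/b.png",np.hstack([cv2.resize(a["image"][180:390,150:430],(400,300)),cv2.resize(b["image"],(400,300))]))
T=np.array(b["tool_from_camera"]); p=b; m=p["mtx"]
p["rotation"]=np.array(s["tcp_rot"])@T[:3,:3]; p["origin"]=np.array(s["tcp_rot"])@T[:3,3]+np.array(s["position"])
for q in mark_of(b,"lid_tab")[:1]:
    w=world(b,*q["pixel"]); print("tab",q["p"],q["pixel"],w.round(3),(w[0]*.968-w[1]*.25).round(3),(w[0]*.25+w[1]*.968).round(3))
E
```

```text
t 3.2 u,v,z [0.4501 0.0733 0.2014] zyaw -14.5 F [-0.57 -0.37 -0.29] op 0.0035051446717337836
tab 0.82 [135.8, 354.7] [ 0.505 -0.109  0.154] 0.516 0.021
```

View pics/b.png

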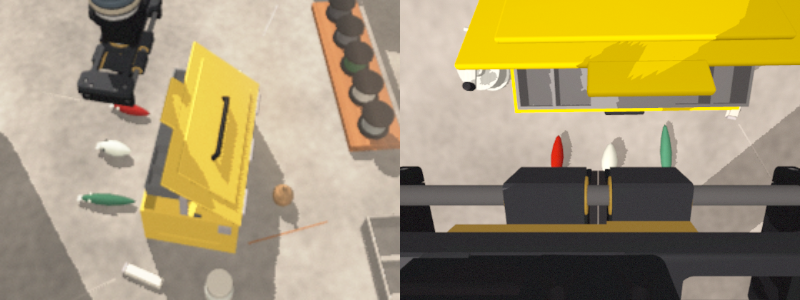

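Wrist view: the tab (columns 590–712 of the crop) is centred about 36 mm to the right of the fingers. I'll correct that and then advance to contact.

Call:
send_rows(
  moves="0 18 0 10 0;0 18 0 15 0;0 0 0 15 0;0 0 0 10 0;0 0 0 6 0;0 0 0 6 0;0 0 0 6 0;0 0 0 6 0;0 0 0 0 0",
)

```text
time_s: 4.1
position: [0.5175, -0.0961, 0.2027]
tcp_rot: [[-0.252, -0.001, 0.968], [-0.968, 0.0, -0.252], [-0.0, -1.0, -0.001]]
force: [-2.4, 0.9, 1.0]
opening: 0.003
```

```bash
python3 - <<'E'
from h import *
s=st(); a=capture("side"); b=capture("wrist")
cv2.imwrite("pics/c.png",np.hstack([cv2.resize(a["image"][180:390,150:430],(400,300)),cv2.resize(b["image"],(400,300))]))
E
```

```text
t 4.1 u,v,z [0.5249 0.0363 0.2027] zyaw -14.6 F [-2.39  0.9   1.03] op 0.0028716901198153687
```

View pics/c.png

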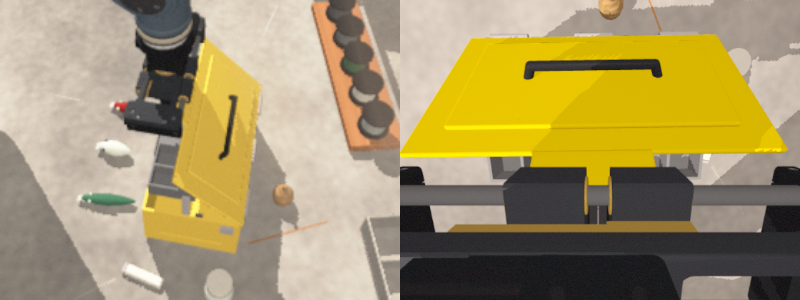

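The finger is centred on the tab and pushing it with about 2.5 N. I'll carry on along the arc.

Call:
send_rows(
  moves="0 0 -6 5 0;0 0 -6 6 0;0 0 -6 6 0;0 0 -6 6 0;0 0 -6 6 0;0 0 -5 6 0;0 0 -5 6 0;0 0 -4 6 0;0 0 -4 6 0;0 0 -3 6 0;0 0 -2 6 0;0 0 -1 6 0;0 0 0 0 0",
)

```text
time_s: 5.28
position: [0.5879, -0.1151, 0.2567]
tcp_rot: [[-0.253, 0.002, 0.968], [-0.968, -0.001, -0.253], [0.0, -1.0, 0.002]]
force: [0.1, 0.1, 0.3]
opening: 0.004
```

```bash
python3 - <<'E'
from h import *
s=st(); a=capture("side"); b=capture("wrist")
cv2.imwrite("pics/d.png",np.hstack([cv2.resize(a["image"][180:390,150:430],(400,300)),cv2.resize(b["image"],(400,300))]))
E
```

```text
t 5.28 u,v,z [0.5979 0.0356 0.2567] zyaw -14.6 F [0.08 0.06 0.31] op 0.00409898485630421
```

View pics/d.png

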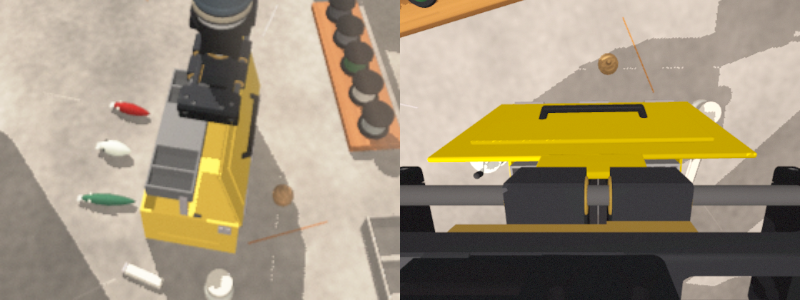

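Call:
send_rows(
  moves="0 0 0 6 0;0 0 0 6 0;0 0 0 6 0;0 0 0 6 0;0 0 0 6 0;0 0 0 6 0;0 0 0 6 0;0 0 0 6 0;0 0 0 6 0;0 0 0 6 0;0 0 0 6 0;0 0 0 6 0;0 0 0 6 0;0 0 0 0 0",
)

```text
time_s: 6.55
position: [0.6631, -0.1347, 0.2564]
tcp_rot: [[-0.253, 0.001, 0.968], [-0.968, -0.0, -0.253], [0.0, -1.0, 0.001]]
force: [0.5, -0.1, 0.8]
opening: 0.005
```

```bash
python3 - <<'E'
from h import *
s=st(); a=capture("side"); b=capture("wrist")
cv2.imwrite("pics/e.png",np.hstack([cv2.resize(a["image"][180:390,150:430],(400,300)),cv2.resize(b["image"],(400,300))]))
E
```

```text
t 6.55 u,v,z [0.6755 0.0354 0.2564] zyaw -14.6 F [ 0.47 -0.05  0.83] op 0.005205011691834504
```

View pics/e.png

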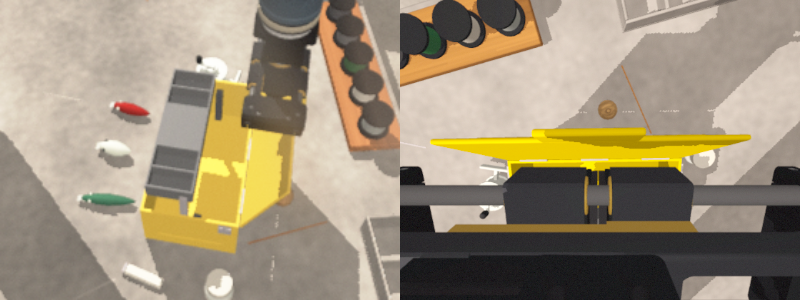

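The lid has tipped back past upright. I'll retreat over the tray, then check the lid and the tray.

Call:
send_rows(
  moves="0 0 0 -10 0;0 0 0 -25 0;0 0 0 -35 0;0 0 0 -40 0;0 0 0 -40 0;0 0 0 -40 0;0 0 0 -40 0;0 0 0 0 0",
)

```text
time_s: 7.32
position: [0.4277, -0.071, 0.2545]
tcp_rot: [[-0.252, -0.015, 0.968], [-0.968, 0.006, -0.252], [-0.002, -1.0, -0.016]]
force: [-1.1, 1.5, -1.3]
opening: 0.005
```

```bash
cat > chk.py <<'E'
from h import *
s=st(); ims=[]
for n in("side","wrist"):
    p=capture(n)
    if n=="wrist":
        T=np.array(p["tool_from_camera"]); R=np.array(s["tcp_rot"])
        p["rotation"]=R@T[:3,:3]; p["origin"]=R@T[:3,3]+np.array(s["position"])
        ims.append(cv2.resize(p["image"],(400,300)))
    else: ims.append(cv2.resize(p["image"][180:390,150:430],(400,300)))
    uv=lambda w:np.round(np.stack([w[...,0]*.968-w[...,1]*.25,w[...,0]*.25+w[...,1]*.968,w[...,2]],-1),3)
    for k in("tray_top","lid_hinge","lid_tab"):
        for q in mark_of(p,k)[:1]:
            print(n,k,round(q["p"],2),np.round(q["pixel"]),"uvz",uv(world(p,*q["pixel"])))
    for q in masks_of(p,"tray")[:1]:
        w=uv(cloud(p,q["region"])); t=w[(w[:,2]>.05)&(w[:,2]<.2)]; print(n,"tray",round(q["p"],2),"u",np.percentile(t[:,0],[2,50,98]),"v",np.percentile(t[:,1],[2,50,98]),"z",np.percentile(t[:,2],[50,80,95]))
    hsv=cv2.cvtColor(p["image"],cv2.COLOR_BGR2HSV); y=(hsv[...,0]>18)&(hsv[...,0]<35)&(hsv[...,1]>130)&(hsv[...,2]>50)
    w=uv(cloud(p,y)); l=w[(w[:,2]>.15)&(w[:,2]<.3)&(w[:,0]>.55)&(w[:,0]<.85)]
    if len(l)>50: print(n,"lid angle",np.degrees(np.arctan2(1,np.polyfit(l[:,2],l[:,0],1)[0])), "zmax",np.percentile(l[:,2],99))
    f=w[(w[:,2]>.1)&(w[:,2]<.115)]; 
    if len(f)>20: print(n,"rim u",np.percentile(f[:,0],[2,98]),"v",np.percentile(f[:,1],[2,98]))
import sys; cv2.imwrite(sys.argv[1],np.hstack(ims))
E
python3 chk.py pics/f.png
```

```text
t 7.32 u,v,z [0.4317 0.0382 0.2545] zyaw -14.6 F [-1.09  1.46 -1.27] op 0.004630746579723833
side tray_top 0.66 [265. 276.] uvz [0.538 0.047 0.153]
side lid_hinge 0.8 [285. 321.] uvz [0.643 0.1   0.002]
side lid_tab 0.66 [249. 362.] uvz [0.717 0.045 0.27 ]
side tray 0.86 u [0.509 0.543 0.579] v [-0.071  0.018  0.149] z [0.147 0.153 0.155]
side lid angle 68.13916541666676 zmax 0.272
side rim u [0.5038 0.654 ] v [-0.089  0.169]
wrist tray_top 0.83 [ 98. 270.] uvz [0.526 0.043 0.148]
wrist lid_tab 0.58 [100. 274.] uvz [0.525 0.04  0.148]
wrist tray 0.95 u [0.491 0.529 0.56 ] v [-0.066  0.041  0.149] z [0.144 0.149 0.15 ]
wrist rim u [0.482 0.611] v [-0.087  0.172]
```

View pics/f.png

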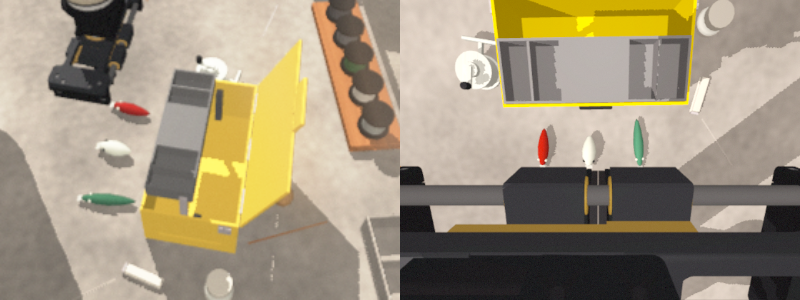

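The lid rests at its stop (68° back-slope, i.e. 112°), and the box hasn't moved. The tray top is at u=.543, z≈.154. Now I'll position over the middle compartment and press.

Call:
send_rows(
  moves="0 0 0 20 0;0 0 0 35 0;0 0 0 30 0;0 0 20 12 0;0 0 30 0 0;0 0 25 0 0;0 0 10 0 0;0 0 0 0 0;0 0 0 0 0",
)

```text
time_s: 8.57
position: [0.5334, -0.1007, 0.1715]
tcp_rot: [[-0.253, -0.001, 0.968], [-0.968, 0.0, -0.253], [-0.0, -1.0, -0.001]]
force: [0.6, 0.2, 1.0]
opening: 0.005
```

```bash
python3 chk.py pics/g.png
```

```text
t 8.57 u,v,z [0.5415 0.0359 0.1715] zyaw -14.6 F [0.61 0.21 1.  ] op 0.0053794649441968765
side tray_top 0.84 [268. 276.] uvz [ 0.559 -0.04   0.285]
side lid_hinge 0.63 [286. 325.] uvz [0.654 0.035 0.115]
side lid_tab 0.79 [252. 366.] uvz [ 0.751  0.229 -0.002]
side tray 0.61 u [0.51  0.554 0.579] v [-0.072 -0.033  0.139] z [0.136 0.152 0.154]
side lid angle 68.84682770987662 zmax 0.271
side rim u [0.505 0.654] v [-0.089  0.169]
wrist tray_top 0.8 [243. 272.] uvz [0.551 0.038 0.177]
wrist lid_hinge 0.86 [ 73. 269.] uvz [0.649 0.04  0.111]
wrist tray 0.78 u [0.52  0.559 0.578] v [-0.068  0.039  0.147] z [0.143 0.152 0.153]
wrist lid angle 132.95450556874408 zmax 0.272
wrist rim u [0.577 0.653] v [-0.089  0.169]
```

View pics/g.png

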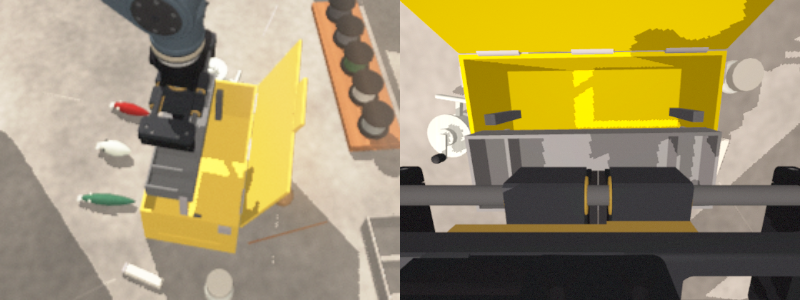

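The fingers are centred over the closed compartment (tray centre u≈.545, v≈.040). I'll press down.

Call:
send_rows(
  moves="0 -2 5 3 0;0 0 5 0 0;0 0 4 0 0;0 0 4 0 0;0 0 4 0 0;0 0 4 0 0;0 0 4 0 0;0 0 4 0 0;0 0 4 0 0;0 0 4 0 0;0 0 4 0 0;0 0 4 0 0;0 0 4 0 0;0 0 4 0 0;0 0 3 0 0;0 0 3 0 0;0 0 0 0 0",
)

```text
time_s: 10.48
position: [0.5366, -0.0996, 0.1069]
tcp_rot: [[-0.253, -0.0, 0.968], [-0.968, -0.0, -0.253], [0.0, -1.0, 0.0]]
force: [0.2, 0.1, 0.3]
opening: 0.005
```

Call:
send_rows(
  moves="0 0 2 0 0;0 0 2 0 0;0 0 2 0 0;0 0 1 0 0;0 0 0 0 0",
)

```text
time_s: 10.9
position: [0.5368, -0.0996, 0.1004]
tcp_rot: [[-0.253, 0.001, 0.968], [-0.968, -0.0, -0.253], [0.0, -1.0, 0.001]]
force: [-0.5, 0.4, 0.3]
opening: 0.005
```

Call:
send_rows(
  moves="0 0 1 0 0;0 0 1 0 0;0 0 0 0 0",
)

```text
time_s: 11.15
position: [0.5369, -0.0996, 0.1003]
tcp_rot: [[-0.252, 0.001, 0.968], [-0.968, -0.001, -0.252], [0.0, -1.0, 0.001]]
force: [-2.9, 0.4, 13.0]
opening: 0.001
```

The tray has met its hard stop at z=0.1003 with 13 N. I'll withdraw and verify.

Call:
send_rows(
  moves="0 0 -5 0 0;0 0 -20 0 0;0 0 -35 0 0;0 0 -40 0 0;0 0 -40 -10 0;0 0 -20 -30 0;0 0 0 -40 0;0 0 0 -40 0;0 0 0 -30 0;0 0 0 0 0;0 0 0 0 0;0 0 0 0 0",
)

```text
time_s: 12.15
position: [0.3925, -0.062, 0.259]
tcp_rot: [[-0.253, 0.002, 0.967], [-0.967, -0.001, -0.253], [0.0, -1.0, 0.002]]
force: [0.6, 0.8, 0.4]
opening: 0.003
```

```bash
python3 chk.py pics/i.png; python3 - <<'E'
from h import *
p=capture("side")
for k in("lure_long","lure_mid","lure_fat","clipper","reel","shot_jar","float"):
    for q in masks_of(p,k)[:1]: print(k,round(q["p"],2),q["bbox"])
E
```

```text
t 12.15 u,v,z [0.3955 0.0381 0.259 ] zyaw -14.6 F [0.61 0.76 0.39] op 0.002779554970060883
side tray_top 0.84 [282. 276.] uvz [0.539 0.036 0.096]
side lid_hinge 0.88 [287. 324.] uvz [0.652 0.032 0.116]
side lid_tab 0.65 [248. 363.] uvz [0.718 0.048 0.27 ]
side tray 0.86 u [0.508 0.543 0.579] v [-0.069  0.023  0.149] z [0.093 0.1   0.102]
side lid angle 68.14668801547761 zmax 0.271
side rim u [0.501 0.654] v [-0.089  0.169]
wrist tray_top 0.89 [ 50. 272.] uvz [0.541 0.041 0.101]
wrist lid_tab 0.58 [ 90. 426.] uvz [ 0.516 -0.15   0.014]
wrist tray 0.58 u [0.508 0.548 0.577] v [-0.069  0.038  0.146] z [0.096 0.101 0.102]
wrist rim u [0.5   0.579] v [-0.09   0.168]
lure_long 0.52 [206.5, 311.4, 241.3, 324.5]
lure_mid 0.51 [225.2, 250.5, 254.4, 260.7]
lure_fat 0.61 [220.9, 277.8, 240.9, 288.2]
clipper 0.5 [240.2, 362.2, 266.3, 379.7]
reel 0.66 [290.0, 222.3, 318.7, 232.2]
shot_jar 0.96 [292.4, 369.1, 314.5, 394.3]
float 0.63 [343.1, 310.0, 355.4, 323.2]
```

View pics/i.png

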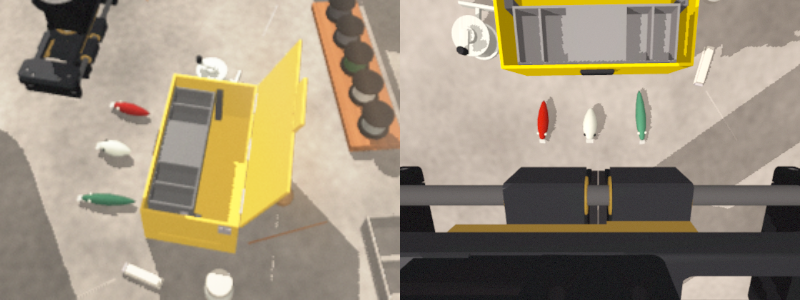

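The lid is open, the tray is down at z≈0.100–0.101, the box and bystanders haven't moved, and the hand is clear. I'll hand in now.

```bash
python3 -c "from rig import *; print(hand_in())"
```

```text
the job is handed in; nothing more can be done
None
```

I flipped the lid open with the closed fingertips against its front tab. I then pressed the tray down at its middle compartment and handed the job in at about 12 s, with the hand raised clear.

- **Lid:** it lies back at about 112°, which is its stop, and read the same before and after the tray was pressed. At contact I read about 2.5 N on the tab.
- **Tray:** it met its hard stop at fingertip height 0.1003 m, with 13 N on the fingers. The final pictures put its top at about 0.100–0.101 m, against 0.100 m when fully down.
- **Box and surroundings:** the box rim stayed in place to within a few millimetres. The lures, clipper, shot jar and float show no clear shift in the side camera. I have no measured before-and-after for the reel, but it looks unmoved in the pictures.
- **Odd readings:** none of these changed the outcome.
  - The wrist camera reported a lid tab in the wrong place, with low confidence.
  - It also gave one false lid angle of 133°.
  - My first approach was 36 mm off to the side, which I corrected before touching anything.

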